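Sort the brass padlocks into their job trays

TASK

Carry each of the three brass padlocks to the job tray of the same colour as its plastic jacket and set it down gently, without dropping it, so that it lies flat on the tray's floor the same side up as now. Leave the three steel padlocks where they are, whatever colour their jackets.

Things in the scene. Friction and masses are not known exactly. Their poses are not given: they have to be found in the camera images.
- brass_red: Loose padlock lying flat: golden brass body 42 (x) by 48 (y) by 22 mm high with a red plastic jacket round the end away from the silvery shackle; about 0.2 to 0.3 kg. Origin: centre of the body's underside, on the bench (z=0); z up; x points to the shackle, whose tip is 61 mm from the origin (36 mm wide, 8 mm bar). Any yaw. Grip the body across y. Belongs in the red tray.
- brass_blue: Loose padlock lying flat: golden brass body 42 (x) by 48 (y) by 22 mm high with a blue plastic jacket round the end away from the silvery shackle; about 0.2 to 0.3 kg. Origin: centre of the body's underside, on the bench (z=0); z up; x points to the shackle, whose tip is 61 mm from the origin (36 mm wide, 8 mm bar). Any yaw. Grip the body across y. Belongs in the blue tray.
- brass_green: Loose padlock lying flat: golden brass body 42 (x) by 48 (y) by 22 mm high with a green plastic jacket round the end away from the silvery shackle; about 0.2 to 0.3 kg. Origin: centre of the body's underside, on the bench (z=0); z up; x points to the shackle, whose tip is 61 mm from the origin (36 mm wide, 8 mm bar). Any yaw. Grip the body across y. Belongs in the green tray.
- steel_red: Loose padlock lying flat: silver-grey steel body 42 (x) by 48 (y) by 22 mm high with a red plastic jacket round the end away from the silvery shackle; about 0.2 to 0.3 kg. Origin: centre of the body's underside, on the bench (z=0); z up; x points to the shackle, whose tip is 61 mm from the origin (36 mm wide, 8 mm bar). Any yaw. Grip the body across y. Stays where it is.
- steel_blue: Loose padlock lying flat: silver-grey steel body 42 (x) by 48 (y) by 22 mm high with a blue plastic jacket round the end away from the silvery shackle; about 0.2 to 0.3 kg. Origin: centre of the body's underside, on the bench (z=0); z up; x points to the shackle, whose tip is 61 mm from the origin (36 mm wide, 8 mm bar). Any yaw. Grip the body across y. Stays where it is.
- steel_green: Loose padlock lying flat: silver-grey steel body 42 (x) by 48 (y) by 22 mm high with a green plastic jacket round the end away from the silvery shackle; about 0.2 to 0.3 kg. Origin: centre of the body's underside, on the bench (z=0); z up; x points to the shackle, whose tip is 61 mm from the origin (36 mm wide, 8 mm bar). Any yaw. Grip the body across y. Stays where it is.
- tray_red: Shallow open red plastic tray fixed to the bench: 140 mm (x) by 130 mm (y) by 20 mm high outside, walls 4 mm, floor 4 mm thick (inside 132 by 122 mm, floor 4 mm above the bench). Origin: centre of its underside, on the bench; z up. Turned up to 0.35 rad.
- tray_blue: Shallow open blue plastic tray fixed to the bench: 140 mm (x) by 130 mm (y) by 20 mm high outside, walls 4 mm, floor 4 mm thick (inside 132 by 122 mm, floor 4 mm above the bench). Origin: centre of its underside, on the bench; z up. Turned up to 0.35 rad.
- tray_green: Shallow open green plastic tray fixed to the bench: 140 mm (x) by 130 mm (y) by 20 mm high outside, walls 4 mm, floor 4 mm thick (inside 132 by 122 mm, floor 4 mm above the bench). Origin: centre of its underside, on the bench; z up. Turned up to 0.35 rad.

How it is judged:
At the end, for the whole second after the job is handed in: Each brass padlock lies at rest inside the tray of its jacket's colour, flat on the tray floor (underside's centre within 4 mm of the floor's height, tilted less than 0.1 rad, same side up); every steel padlock is within 15 mm of where it started (x of brass_red in the frame of tray_red between -0.066 and 0.066 m and y of brass_red in the frame of tray_red between -0.061 and 0.061 m and z of brass_red in the frame of tray_red between 0 and 0.008 m and angle between each of brass_red, brass_blue, brass_green's own z axis and vertical below 0.1 rad and linear speed of each of brass_red, brass_blue, brass_green below 0.02 m/s and angular speed of each of brass_red, brass_blue, brass_green below 0.2 rad/s and x of brass_blue in the frame of tray_blue between -0.066 and 0.066 m and y of brass_blue in the frame of tray_blue between -0.061 and 0.061 m and z of brass_blue in the frame of tray_blue between 0 and 0.008 m and x of brass_green in the frame of tray_green between -0.066 and 0.066 m and y of brass_green in the frame of tray_green between -0.061 and 0.061 m and z of brass_green in the frame of tray_green between 0 and 0.008 m and distance of each of steel_red, steel_blue, steel_green from where it was at the start of the episode below 0.015 m); the robot touches nothing.
It fails at once if a brass padlock is dropped or thrown (faster than 0.7 m/s with no finger on it: a fall of about 25 mm) ((linear speed of brass_red above 0.7 m/s and contact force between the fingers and brass_red below 0.05 N) or (linear speed of brass_blue above 0.7 m/s and contact force between the fingers and brass_blue below 0.05 N) or (linear speed of brass_green above 0.7 m/s and contact force between the fingers and brass_green below 0.05 N)).
It fails at once if a steel padlock is pushed 15 mm or more from its place (distance of any of steel_red, steel_blue, steel_green from where it was at the start of the episode above 0.015 m).
It also fails if it takes over 83 s, if anything falls off the work surface, if the arm or the gripper's body presses on something with over 40 N, if the wrist force passes 120 N, or if a joint passes its speed limit or range.

ROBOT

A 6-joint arm with a two-finger parallel gripper is mounted at the origin on the work surface. World frame = base frame: x ahead of the robot, y to its left, z up, the work surface at z = 0. Lengths are in m, angles in rad, forces in N, time in s.
With the tool pointing down it reaches from about 0.275 to 0.85 m from the base axis. Payload 5.2 kg.
Tool frame: the origin (TCP) lies midway between the tips of the shut fingers; the grasp point (between the pads) lies 19 mm behind it; z points along the fingers, y is the line along which they close (so a half turn about z gives the same grasp; the last joint's range is limited). The gripper opens to 85 mm and grips with 20 to 120 N. Pads are 22 mm wide; open, the fingers measure 114 mm over their backs; the gripper's body (76 mm by 85 mm) begins 54 mm behind the grasp point. The pads swing forward as they close: fully open they stand 13 mm farther back than shut.
Start: joints at [-1.521, 0.259, 1.535, -0, 1.348, -0.203], TCP at [0.138, -0.533, 0.205] pointing down, gripper open.
Joint ranges: [-3.14, 3.14], [-0.91, 2.08], [0.19, 2.58], [-1.22, 4.36], [0.22, 2.71], [-3.12, 3.12]. Speed limits (rad/s): [2.57, 2.57, 3.14, 3.14, 3.14, 3.14].

INTERFACE

Orientations are given as a unit quaternion [w, x, y, z].
In Python, from station import ctrl, cam, status gives the robot as it stands (ctrl), with the cameras (cam) and the readings (status).
- The arm moves only by the shell command python3 shift.py 'ROWS' [OPENING] [FORCE]. ROWS is a JSON list that holds a single list of rows (three levels of brackets), with 1 to 5 rows, each of 6 numbers: dx, dy, dz in m, then a rotation vector rx, ry, rz in rad; each row is the pose to reach, as a shift and turn from the pose commanded when the command began, along the tool's axes at that moment; what a row does not reach only later rows make up. A row lasts 1/12 s, in which the tool goes at most 0.0417 m and 0.125 rad, less where a joint would pass 70% of its speed; a pose out of reach is approached as far as the arm can. OPENING is the opening from 0.0 (shut) to 1.0 (fully open), set as the command begins (- or left out keeps the last). The fingers move at their own pace and stop on an object; FORCE is the grip in N (left out, the last holds). Time passes only in rows, so rows that do not move let the fingers close. It prints the time, the measured TCP pose, the force, the opening and the grip force at its end. Input that does not fit is refused with a message, and nothing moves.
- status.sense(): the state, without advancing time (a new reading comes with each control period).
- cam.camera(name): name is "scene" or "top"; returns a dict with "pixels" (400x640x3 uint8, red, green, blue), "mtx" (3x3 intrinsics, pixels), "k1" (the pictures are not rectified: a ray, as slopes to the right and down, at radius r is drawn at 1 + k1 r^2 times it, then the intrinsics apply), "R" (3x3) and "t" (3): a world point X has camera coordinates R X + t. Camera axes: x right, y down, z forward; pixel columns grow to the right and rows downward; lengths in m; the calibration is good to about 2 mm. A picture is of the moment at which its call begins. There is no depth.
- ctrl.sign_off(): hands the job in; it is judged then, once.
The state is a dict: "t": time; "joints": joint angles; "dq": joint speeds; "joint_torque": joint torques, N m; "tool_pos": TCP position; "eef_rot": TCP orientation; "force": force on the tool from outside, world axes, zero at the start; "wrist_torque": the same for the moment, N m; "opening": opening from 0.0 (shut) to 1.0 (fully open); "gripper_force": force on a finger pad.
Only numpy, scipy, OpenCV 4.12 (cv2) and the standard library are available. Lean on these libraries where they do the work, as an engineer would, in place of code of your own. Each camera call takes 0.05 s, during which the arm holds its last target. There are 200 camera calls.

## Working session

There is one attempt and no reset: what is moved stays moved. The work goes in short steps, Python scripts to look and compute and a shell command to move; the robot and the scene stay as the last step left them, time stands still between calls to the robot, and variables do not carry over. Pictures are saved under pics/ and viewed, at most 14 in all, crops included, and the job is handed in when it is done.

```bash
ls; mkdir -p pics; python3 - <<'E'
from station import ctrl, cam, status
import cv2
for n in ("top","scene"):
    c=cam.camera(n); cv2.imwrite(f"pics/{n}0.png",c["pixels"][:,:,::-1]); print(n,c["mtx"],c["k1"],c["R"],c["t"])
print(status.sense())
E
```

```text
pics
shift.py
station.py
top [[416.98895861   0.         316.46328357]
 [  0.         416.98895861 197.09454855]
 [  0.           0.           1.        ]] -0.03362338072843115 [[ 0.01052536 -0.99993779  0.00369316]
 [-0.99934256 -0.01064709 -0.03465682]
 [ 0.03469398 -0.00332595 -0.99939245]] [0.01483452 0.51467814 1.03326001]
scene [[377.12330369   0.         323.10082794]
 [  0.         377.12330369 199.67161149]
 [  0.           0.           1.        ]] -0.07195277656221834 [[ 0.4473242   0.89433358 -0.00827738]
 [ 0.58553147 -0.29983956 -0.75315943]
 [-0.67605766  0.33205977 -0.65778595]] [-0.26119044 -0.28574106  1.29501926]
{'t': 0.1, 'joints': array([-1.52079557e+00,  2.59284433e-01,  1.53593699e+00, -8.70253704e-07,
        1.34802214e+00, -2.02806526e-01]), 'dq': array([ 0.00068773, -0.00072053, -0.00250072, -0.00074884,  0.00085227,
       -0.00138085]), 'joint_torque': array([ 1.57203183e-03, -4.46971428e+01, -2.91246629e+01, -3.96781861e-04,
        6.40456070e-03, -1.29758860e-05]), 'tool_pos': array([ 0.13756078, -0.53199714,  0.20386488]), 'eef_rot': array([-8.23080301e-04,  9.92021341e-01,  1.26067355e-01,  6.25828207e-05]), 'force': array([-0.18461472, -0.25419615,  0.2328246 ]), 'wrist_torque': array([-0.00055067, -0.01098498, -0.03600627]), 'gripper_force': 0.0, 'opening': 0.9999318392501972}
```

View pics/top0.png

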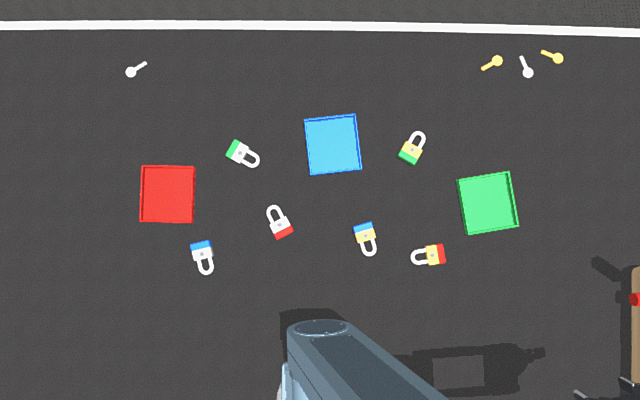

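View pics/scene0.png

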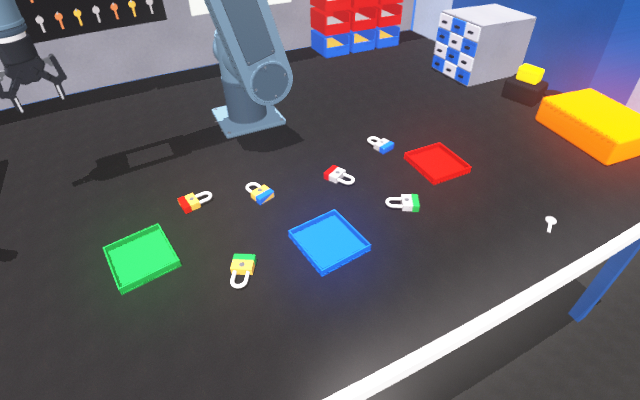

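Top view shows brass red at (430,255), brass blue (366,238) and brass green (412,150). The trays are red (167,194), blue (333,144) and green (488,203), and the steel locks sit at (240,152), (280,222) and (203,255). The scene view agrees.

```bash
cat > h.py <<'E'
import numpy as np, cv2
from scipy.spatial.transform import Rotation as Rn
from station import ctrl, cam, status
def rays(c,uv,z):
    p=cv2.undistortPoints(np.float64(uv).reshape(-1,1,2),c["mtx"],np.array([c["k1"],0,0,0,0.]))[:,0]
    d=np.c_[p,np.ones(len(p))]@c["R"]; o=-c["R"].T@c["t"]
    return (o+d*((z-o[2])/d[:,2])[:,None])[:,:2]
def blob(m,at,r):
    w=np.zeros_like(m); y,x=at[1],at[0]; w[y-r:y+r,x-r:x+r]=m[y-r:y+r,x-r:x+r]
    n,l,s,_=cv2.connectedComponentsWithStats(w.astype(np.uint8)); k=1+np.argmax(s[1:,4])
    v,u=np.nonzero(l==k); return np.c_[u,v]
def masks(c):
    h=cv2.cvtColor(c["pixels"],cv2.COLOR_RGB2HSV).astype(int); H,S,V=h[...,0],h[...,1],h[...,2]
    sat=(S>90)&(V>90)
    return dict(red=sat&((H<9)|(H>170)),gold=sat&(H>=12)&(H<35),green=sat&(H>45)&(H<85),blue=sat&(H>90)&(H<125),sat=sat,any=V>120)
def lock(c,at,col,r=22):
    m=masks(c); body=rays(c,blob(m["sat"],at,r),.022); j=rays(c,blob(m[col],at,r),.022).mean(0)
    a=rays(c,blob(m["any"],at,r),.018).mean(0)
    (cx,cy),sz,ang=cv2.minAreaRect(body.astype(np.float32)*1000)
    cen=np.array([cx,cy])/1000; d=cen-j; y0=np.arctan2(*(a-j)[::-1])
    k=np.round((y0-np.radians(ang))/(np.pi/2)); yaw=np.radians(ang)+k*np.pi/2
    return cen,sz,yaw,y0
def tray(c,at,col):
    p=rays(c,blob(masks(c)[col],at,45),.010); (x,y),s,a=cv2.minAreaRect(p.astype(np.float32)*1000)
    return np.array([x,y])/1000,s,a
def to(x,y,z,yaw=None):
    "shift in tool axes to world TCP x,y,z; yaw = wanted lock yaw, tool y across it"
    s=status.sense(); q=s["eef_rot"]; R=Rn.from_quat([*q[1:],q[0]]).as_matrix()
    ty=np.arctan2(R[1,0],R[0,0]); rz=0
    if yaw is not None: rz=-((yaw-ty+np.pi/2)%np.pi-np.pi/2)
    print("shift",(R.T@(np.array([x,y,z])-s["tool_pos"])).round(4),"rz",round(rz,3),"j6",s["joints"][5].round(2),"tilt",R[:,2].round(3))
E
python3 - <<'E'
from h import *
c=cam.camera("top")
for n,at in dict(red=(430,255),blue=(366,238),green=(412,150)).items(): print(n,*lock(c,at,n))
for n,at in dict(red=(167,194),blue=(333,144),green=(488,203)).items(): print(n,*tray(c,at,n))
for at in ((240,152),(280,222),(203,255)): print("steel",rays(c,[at],.02))
l=lock(c,(430,255),"red"); to(*l[0],.1,l[2])
E
python3 shift.py '[[[0.033,-0.021,0,0,0,0],[0.066,-0.042,0,0,0,0],[0.099,-0.063,0,0,0,0],[0.132,-0.084,0.02,0,0,0],[0.165,-0.105,0.04,0,0,0]]]' 1.0 60
python3 shift.py '[[[0.033,-0.021,0.02,0,0,0],[0.066,-0.042,0.04,0,0,0],[0.099,-0.064,0.06,0,0,0],[0.131,-0.085,0.064,0,0,0]]]'
python3 shift.py '[[[0,0,0,0,0,-0.12],[0,0,0,0,0,-0.24],[0,0,0,0,0,-0.36],[0,0,0,0,0,-0.48],[0,0,0,0,0,-0.6]]]'
python3 shift.py '[[[0,0,0,0,0,-0.12],[0,0,0,0,0,-0.24],[0,0,0,0,0,-0.36],[0,0,0,0,0,-0.48],[0,0,0,0,0,-0.6]]]'
python3 shift.py '[[[0,0,0,0,0,-0.11],[0,0,0,0,0,-0.22],[0,0,0,0,0,-0.32],[0,0,0,0,0,-0.32]]]'
python3 -c "
from h import *
to(.3768,-.274,.001,1.773)"
```

```text
t: 0.57
tool_pos: [0.2695, -0.3919, 0.1671]
eef_rot: [0.001, 0.992, 0.126, 0.0]
force: [0.3, 0.2, -0.2]
opening: 0.993
gripper_force: 0.0
t: 0.9
tool_pos: [0.371, -0.2776, 0.1008]
eef_rot: [-0.002, 0.992, 0.126, -0.001]
force: [0.3, 0.5, -0.5]
opening: 0.996
gripper_force: 0.0
t: 1.32
tool_pos: [0.3715, -0.2797, 0.103]
eef_rot: [-0.0, 0.909, 0.417, -0.0]
force: [-0.3, 0.1, 0.2]
opening: 1.004
gripper_force: 0.0
t: 1.73
tool_pos: [0.3713, -0.28, 0.1031]
eef_rot: [-0.0, 0.746, 0.666, 0.0]
force: [-0.6, -0.7, -0.3]
opening: 1.002
gripper_force: 0.0
t: 2.07
tool_pos: [0.3713, -0.28, 0.1031]
eef_rot: [-0.0, 0.631, 0.776, 0.0]
force: [-0.4, 0.3, 0.4]
opening: 1.002
gripper_force: 0.0
shift [0.0047 0.0066 0.1021] rz 0.003 j6 -1.09 tilt [-0.  0. -1.]
```

```bash
python3 shift.py '[[[0.005,0.0066,0.03,0,0,0],[0.005,0.0066,0.06,0,0,0],[0.005,0.0066,0.085,0,0,0],[0.005,0.0066,0.1,0,0,0],[0.005,0.0066,0.1,0,0,0]]]'
python3 shift.py '[[[0,0,0,0,0,0],[0,0,0,0,0,0],[0,0,0,0,0,0],[0,0,0,0,0,0],[0,0,0,0,0,0]]]' 0 60
python3 shift.py '[[[0,0,0,0,0,0],[0,0,0,0,0,0],[0,0,0,0,0,0],[0,0,0,0,0,0],[0,0,0,0,0,0]]]'
python3 - <<'E'
from h import *
c=cam.camera("scene"); im=c["pixels"][100:300,100:360,::-1]; cv2.imwrite("pics/g1.png",cv2.resize(im,None,fx=3,fy=3))
E
```

```text
t: 2.48
tool_pos: [0.375, -0.2717, 0.0003]
eef_rot: [-0.003, 0.633, 0.774, 0.001]
force: [-0.3, 1.4, -0.0]
opening: 1.0
gripper_force: 0.0
t: 2.9
tool_pos: [0.3775, -0.2746, 0.0043]
eef_rot: [0.001, 0.632, 0.775, -0.0]
force: [-0.3, -1.1, -0.2]
opening: 0.299
gripper_force: 0.0
t: 3.32
tool_pos: [0.3769, -0.274, 0.0033]
eef_rot: [-0.0, 0.632, 0.775, -0.0]
force: [0.1, -0.4, -0.0]
opening: 0.004
gripper_force: 0.0
```

View pics/g1.png

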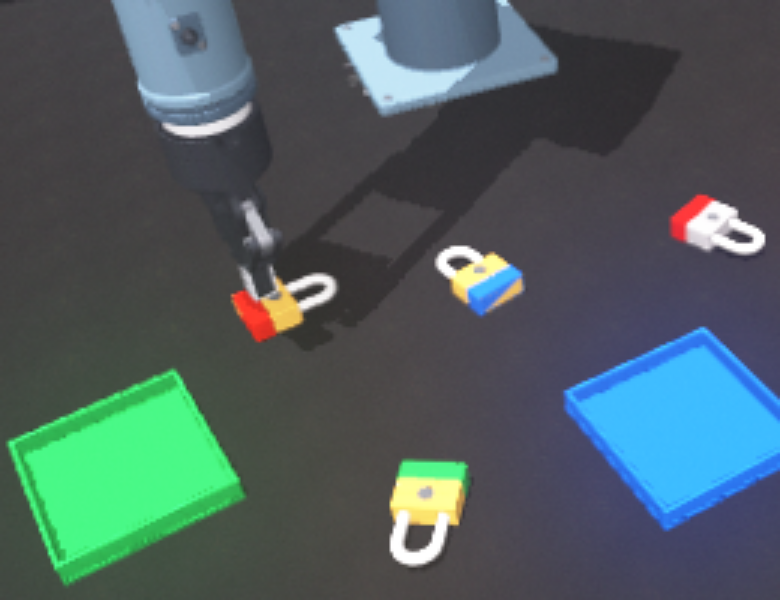

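The fingers shut fully with no force. The lock is still flat at crop (265,310), with the fingertips at crop (262,297), over its red edge. I'll check where the TCP projects.

```bash
python3 - <<'E'
from h import *
c=cam.camera("scene"); s=status.sense()
def pr(c,X): return cv2.projectPoints(np.float64(X).reshape(1,1,3),cv2.Rodrigues(c["R"])[0],c["t"],c["mtx"],np.array([c["k1"],0,0,0,0.]))[0].ravel().round(1)
print(s["tool_pos"],s["force"],"tcp",pr(c,s["tool_pos"]),"tcp+22",pr(c,s["tool_pos"]+[0,0,.022]))
print("lock top centre",pr(c,[.3768,-.274,.022]))
im=c["pixels"][150:230,150:250,::-1]; cv2.imwrite("pics/g2.png",cv2.resize(im,None,fx=7,fy=7,interpolation=cv2.INTER_CUBIC))
p=blob(masks(c)["sat"],(192,200),22); print(p.mean(0), p.min(0),p.max(0))
E
```

```text
[ 0.37691868 -0.27392999  0.00325022] [ 0.64134801 -0.88900054  0.26361888] tcp [189.9 205.4] tcp+22 [187.8 198.9]
lock top centre [188.1 199.9]
[188.78853047 203.94623656] [177 192] [200 213]
```

View pics/g2.png

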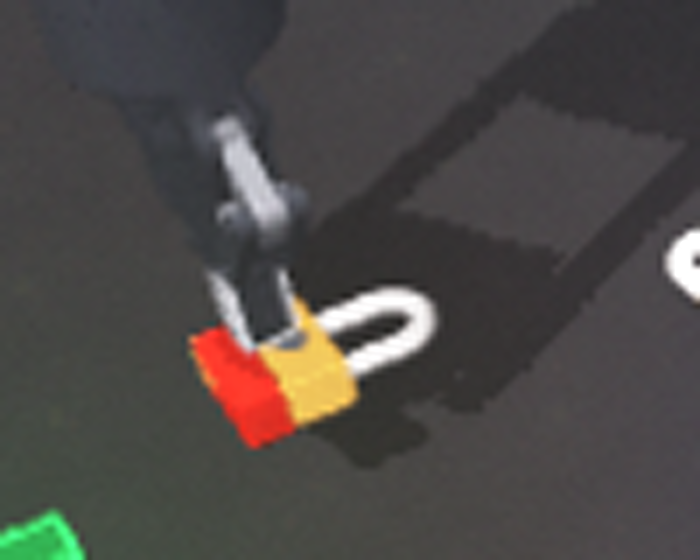

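The tips appear about 20 mm higher than the reported TCP. I'll rise, shut in free air and triangulate the tips from both cameras.

```bash
python3 shift.py '[[[0,0,-0.03,0,0,0],[0,0,-0.07,0,0,0],[0,0,-0.11,0,0,0],[0,0,-0.15,0,0,0],[0,0,-0.15,0,0,0]]]' 0
python3 - <<'E'
from h import *
s=status.sense(); print(s["tool_pos"],s["opening"])
ims=[]
for n in("scene","top"):
    c=cam.camera(n); T=s["tool_pos"]
    u=cv2.projectPoints(T.reshape(1,1,3),cv2.Rodrigues(c["R"])[0],c["t"],c["mtx"],np.array([c["k1"],0,0,0,0.]))[0].ravel()
    x,y=u.astype(int); print(n,u.round(1),"crop origin",x-40,y-45)
    ims.append(cv2.resize(c["pixels"][y-45:y+45,x-40:x+40,::-1],None,fx=5,fy=5,interpolation=cv2.INTER_CUBIC))
cv2.imwrite("pics/g3.png",np.hstack(ims))
c=cam.camera("top"); print(lock(c,(430,255),"red"))
E
```

```text
t: 3.83
tool_pos: [0.3802, -0.2776, 0.161]
eef_rot: [0.007, 0.632, 0.775, -0.001]
force: [1.2, -0.7, 0.3]
opening: -0.003
gripper_force: 0.0
[ 0.38020491 -0.27762767  0.16098757] -0.0031422565630707454
scene [172.1 154.9] crop origin 132 109
top [455.6 259. ] crop origin 415 213
(array([ 0.37731769, -0.27295764]), (51.47893142700195, 48.82345199584961), np.float64(1.7180489283415075), np.float64(1.7696982819237876))
```

View pics/g3.png

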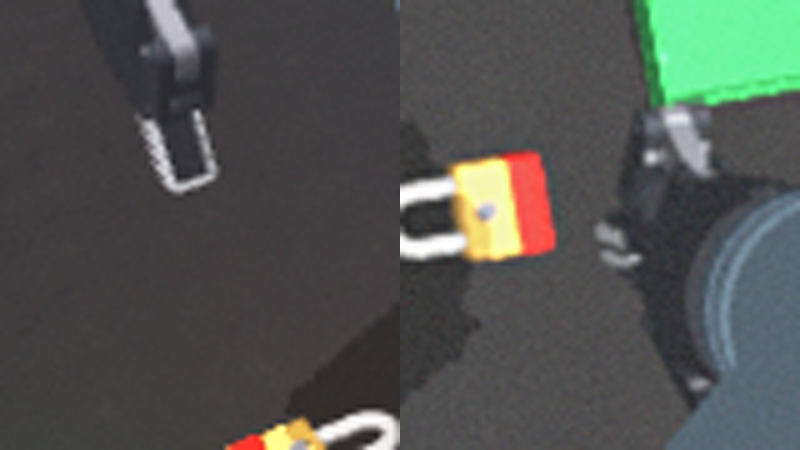

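Tips show at about (170,146) in the scene view and (459,262) in the top view, both above the projected TCP. I'll triangulate now that the arm has settled.

```bash
python3 - <<'E'
from h import *
s=status.sense(); T=s["tool_pos"]; print(T,s["opening"],s["joints"])
ims=[]
D=lambda c:np.array([c["k1"],0,0,0,0.])
for n in("scene","top"):
    c=cam.camera(n); x,y=dict(scene=(170,146),top=(459,262))[n]
    print(n,[cv2.projectPoints((T+[0,0,k]).reshape(1,1,3),cv2.Rodrigues(c["R"])[0],c["t"],c["mtx"],D(c))[0].ravel().round(1).tolist() for k in(0,.02,.03)])
    print("origin",x-16,y-20); ims.append(cv2.resize(c["pixels"][y-20:y+20,x-16:x+16,::-1],None,fx=12,fy=12,interpolation=cv2.INTER_CUBIC))
cv2.imwrite("pics/g4.png",np.hstack(ims))
E
```

```text
[ 0.37682745 -0.27385509  0.1533847 ] 0.0013656009502433545 [-8.68601915e-01  1.50473484e-01  1.80541119e+00 -3.90165981e-06
  1.18504267e+00 -1.07057629e+00]
scene [[174.4, 156.4], [172.1, 149.1], [170.9, 145.3]]
origin 154 126
top [[452.6, 260.1], [455.8, 261.2], [457.4, 261.8]]
origin 443 242
```

View pics/g4.png

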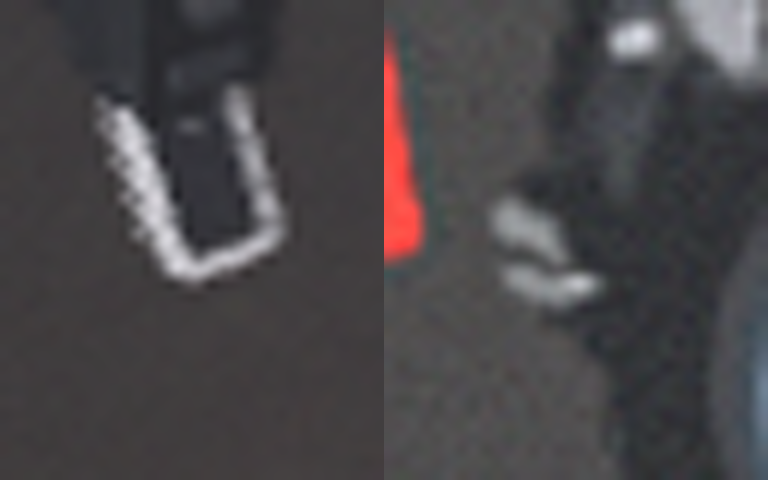

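```bash
python3 - <<'E'
from h import *
s=status.sense(); T=s["tool_pos"]; q=s["eef_rot"]; R=Rn.from_quat([*q[1:],q[0]]).as_matrix()
c=cam.camera("scene"); n=R[:,1]; n=n*np.sign(n[0])
for off in (0.007,.0145):
  for uv in ((169.8,148.9),(177.3,145.6)):
    a,b=[np.r_[rays(c,[uv],z)[0],z] for z in(.1,.25)]; d=b-a
    k=((T+off*n-a)@n)/(d@n); P=a+k*d; print(off,P.round(4),"rel tool",(R.T@(P-T)).round(4))
ct=cam.camera("top"); print("gap ray top at z",[(z,rays(ct,[(455.5,263.5)],z).round(4).tolist()) for z in(.155,.175,.185)])
E
```

```text
0.007 [ 0.3844 -0.2785  0.1797] rel tool [-0.0069  0.007  -0.0279]
0.007 [ 0.3808 -0.2609  0.1809] rel tool [ 0.0109  0.007  -0.0291]
0.0145 [ 0.392  -0.2785  0.1842] rel tool [-0.0085  0.0145 -0.0324]
0.0145 [ 0.3885 -0.2612  0.1854] rel tool [ 0.0092  0.0145 -0.0336]
gap ray top at z [(0.155, [[0.3698, -0.2796]]), (0.175, [[0.3722, -0.2728]]), (0.185, [[0.3734, -0.2694]])]
```

The real tips are about 22–28 mm above the reported TCP: width and xy agree, and the fingers cleared the lock's 22 mm top. I'll go lower, checking the force.

```bash

python3 shift.py '[[[0,0,0.015,0,0,0],[0,0,0.03,0,0,0],[0,0,0.045,0,0,0],[0,0,0.06,0,0,0],[0,0,0.075,0,0,0]]]' 1.0
python3 shift.py '[[[0,0,0,0,0,0],[0,0,0,0,0,0],[0,0,0,0,0,0],[0,0,0.01,0,0,0],[0,0,0.03,0,0,0]]]'
python3 shift.py '[[[0,0,0.02,0,0,0],[0,0,0.04,0,0,0],[0,0,0.055,0,0,0],[0,0,0.065,0,0,0],[0,0,0.07,0,0,0]]]'
python3 shift.py '[[[0,0,0,0,0,0],[0,0,0,0,0,0],[0,0,0,0,0,0],[0,0,0,0,0,0],[0,0,0,0,0,0]]]' 0 40
python3 shift.py '[[[0,0,0,0,0,0],[0,0,0,0,0,0],[0,0,0,0,0,0],[0,0,0,0,0,0],[0,0,0,0,0,0]]]' - 60
```

```text
t: 4.6
tool_pos: [0.3763, -0.2732, 0.0764]
eef_rot: [-0.001, 0.632, 0.775, 0.0]
force: [-0.7, 0.1, 0.6]
opening: 0.708
gripper_force: 0.0
t: 5.02
tool_pos: [0.379, -0.2763, 0.0508]
eef_rot: [0.003, 0.632, 0.775, -0.001]
force: [0.5, -1.1, -0.4]
opening: 1.001
gripper_force: 0.0
t: 5.43
tool_pos: [0.3769, -0.274, -0.0222]
eef_rot: [-0.0, 0.632, 0.775, 0.0]
force: [-0.2, 0.7, -0.2]
opening: 1.002
gripper_force: 0.0
t: 5.85
tool_pos: [0.3775, -0.2747, -0.0206]
eef_rot: [0.001, 0.632, 0.775, -0.0]
force: [-0.6, -0.1, 6.0]
opening: 0.555
gripper_force: 41.8
t: 6.27
tool_pos: [0.3776, -0.2748, -0.0204]
eef_rot: [0.001, 0.632, 0.775, -0.0]
force: [-1.2, 0.9, 7.5]
opening: 0.547
gripper_force: 60.7
```

Gripped: opening 0.547 gives 46.5 mm, at 60 N, with the tips lightly on the bench. Lift.

```bash

python3 shift.py '[[[0,0,-0.01,0,0,0],[0,0,-0.03,0,0,0],[0,0,-0.06,0,0,0],[0,0,-0.09,0,0,0],[0,0,-0.12,0,0,0]]]'
python3 shift.py '[[[0,0,0,0,0,0],[0,0,0,0,0,0]]]'
python3 -c "
from h import *
to(.523,.375,.1)"
```

```text
t: 6.68
tool_pos: [0.3765, -0.2733, 0.0995]
eef_rot: [-0.0, 0.632, 0.775, 0.0]
force: [-0.0, -0.4, -3.3]
opening: 0.546
gripper_force: 63.3
t: 6.85
tool_pos: [0.3778, -0.2749, 0.1]
eef_rot: [0.002, 0.632, 0.775, -0.0]
force: [0.3, 1.2, -2.8]
opening: 0.542
gripper_force: 63.4
shift [ 0.6076  0.2726 -0.0019] rz 0 j6 -1.07 tilt [ 0.003 -0.004 -1.   ]
```

```bash

for i in 1; do
python3 shift.py '[[[0.02,0.009,0,0,0,0],[0.05,0.0225,0,0,0,0],[0.085,0.038,0,0,0,0],[0.12,0.054,0,0,0,0],[0.155,0.07,0,0,0,0]]]'
python3 shift.py '[[[0.035,0.0157,0,0,0,0],[0.07,0.0314,0,0,0,0],[0.105,0.047,0,0,0,0],[0.14,0.063,0,0,0,0],[0.175,0.0785,0,0,0,0]]]'
python3 shift.py '[[[0.035,0.0157,0,0,0,0],[0.07,0.0314,0,0,0,0],[0.105,0.047,0,0,0,0],[0.14,0.063,0,0,0,0],[0.175,0.0785,0,0,0,0]]]'
python3 shift.py '[[[0.035,0.0157,0,0,0,0],[0.065,0.03,0,0,0,0],[0.09,0.04,0,0,0,0],[0.1,0.0455,0,0,0,0],[0.1,0.0455,0,0,0,0]]]'
python3 shift.py '[[[0,0,0,0,0,0],[0,0,0,0,0,0]]]'
done
python3 -c "
from h import *
to(.523,.375,-.0164)"
```

```text
t: 7.27
tool_pos: [0.413, -0.1059, 0.0965]
eef_rot: [-0.002, 0.633, 0.774, -0.0]
force: [0.4, 0.9, -3.6]
opening: 0.546
gripper_force: 63.3
t: 7.68
tool_pos: [0.4547, 0.0812, 0.0965]
eef_rot: [-0.001, 0.632, 0.775, -0.001]
force: [1.7, -0.1, -2.6]
opening: 0.545
gripper_force: 63.3
t: 8.1
tool_pos: [0.4965, 0.2679, 0.0959]
eef_rot: [-0.001, 0.632, 0.775, -0.002]
force: [0.6, -1.4, -2.4]
opening: 0.539
gripper_force: 63.3
t: 8.52
tool_pos: [0.5213, 0.3758, 0.0953]
eef_rot: [-0.001, 0.631, 0.776, -0.001]
force: [0.2, -0.4, -3.0]
opening: 0.541
gripper_force: 63.3
t: 8.68
tool_pos: [0.5213, 0.3722, 0.0964]
eef_rot: [-0.001, 0.632, 0.775, -0.002]
force: [-0.0, 0.0, -2.8]
opening: 0.545
gripper_force: 63.3
shift [0.0026 0.0026 0.1128] rz 0 j6 0.24 tilt [-0.003 -0.002 -1.   ]
```

```bash

python3 shift.py '[[[0.0026,0.0026,0.03,0,0,0],[0.0026,0.0026,0.06,0,0,0],[0.0026,0.0026,0.085,0,0,0],[0.0026,0.0026,0.1,0,0,0],[0.0026,0.0026,0.102,0,0,0]]]'
python3 shift.py '[[[0,0,0.002,0,0,0],[0,0,0.004,0,0,0],[0,0,0.006,0,0,0],[0,0,0.007,0,0,0],[0,0,0.007,0,0,0]]]'
python3 shift.py '[[[0,0,0.001,0,0,0],[0,0,0.002,0,0,0],[0,0,0.002,0,0,0],[0,0,0.002,0,0,0]]]'
```

```text
t: 9.1
tool_pos: [0.5215, 0.3734, -0.0079]
eef_rot: [-0.002, 0.633, 0.774, -0.004]
force: [-1.4, 0.7, -2.6]
opening: 0.543
gripper_force: 63.2
t: 9.52
tool_pos: [0.525, 0.3766, -0.0099]
eef_rot: [0.0, 0.632, 0.775, 0.001]
force: [0.4, 0.8, -2.6]
opening: 0.544
gripper_force: 63.2
t: 9.85
tool_pos: [0.5244, 0.3765, -0.0127]
eef_rot: [-0.0, 0.632, 0.775, -0.0]
force: [0.2, 1.1, -3.0]
opening: 0.544
gripper_force: 63.2
```

```bash

python3 shift.py '[[[0,0,0.001,0,0,0],[0,0,0.002,0,0,0],[0,0,0.003,0,0,0],[0,0,0.003,0,0,0]]]'
python3 shift.py '[[[0,0,0.0005,0,0,0],[0,0,0.001,0,0,0],[0,0,0.0015,0,0,0],[0,0,0.0015,0,0,0]]]'
```

```text
t: 10.18
tool_pos: [0.5243, 0.3764, -0.0161]
eef_rot: [-0.0, 0.632, 0.775, -0.0]
force: [-0.7, 0.2, -3.4]
opening: 0.544
gripper_force: 63.2
t: 10.52
tool_pos: [0.5245, 0.3765, -0.0164]
eef_rot: [0.0, 0.632, 0.775, 0.0]
force: [-2.5, -1.5, 4.7]
opening: 0.546
gripper_force: 64.0
```

Floor contact at the expected height. Release gently and rise.

```bash

python3 shift.py '[[[0,0,0,0,0,0],[0,0,0,0,0,0],[0,0,0,0,0,0],[0,0,0,0,0,0],[0,0,0,0,0,0]]]' 0.75
python3 shift.py '[[[0,0,-0.01,0,0,0],[0,0,-0.04,0,0,0],[0,0,-0.075,0,0,0],[0,0,-0.11,0,0,0],[0,0,-0.12,0,0,0]]]'
python3 - <<'E'
from h import *
c=cam.camera("top"); 
for n,at in (("blue",(366,238)),("green",(412,150))): print(n,*lock(c,at,n))
to(.431,-.0975,.1,-2.811)
c=cam.camera("scene"); cv2.imwrite("pics/r.png",cv2.resize(c["pixels"][60:280,280:500,::-1],None,fx=2.7,fy=2.7))
E
```

```text
t: 10.93
tool_pos: [0.5246, 0.3765, -0.0173]
eef_rot: [0.0, 0.632, 0.775, 0.0]
force: [0.4, 0.9, -0.1]
opening: 0.748
gripper_force: 0.0
t: 11.35
tool_pos: [0.5277, 0.3781, 0.1099]
eef_rot: [0.002, 0.632, 0.775, 0.005]
force: [0.4, 0.2, -0.1]
opening: 0.749
gripper_force: 0.0
blue [ 0.43087622 -0.09755126] (45.06427764892578, 50.741390228271484) -2.8108540453120936 -2.8229212872749336
green [ 0.62684351 -0.20969803] (50.83200454711914, 47.38405227661133) -0.5135759688357857 -0.5389142167631239
shift [-0.4466 -0.1905  0.0067] rz 1.442 j6 0.25 tilt [ 0.01   0.005 -1.   ]
```

View pics/r.png

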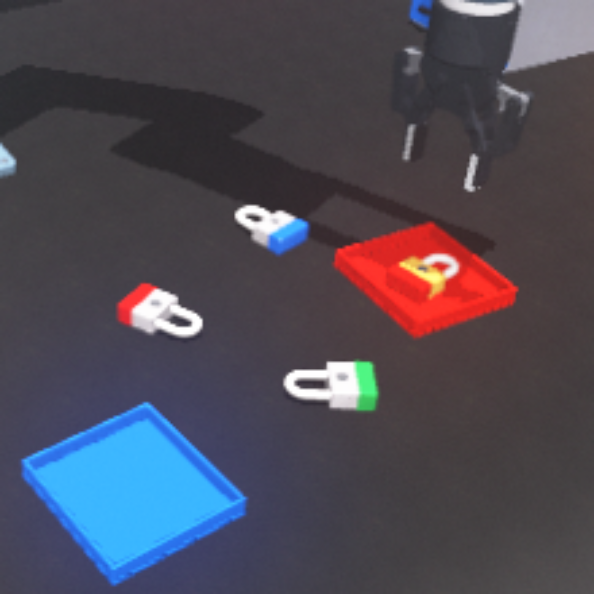

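Brass red lies flat in the red tray, at picture (425,272). The steel locks are undisturbed. Next is the blue one.

```bash

python3 shift.py '[[[-0.02,-0.0085,0,0,0,0],[-0.055,-0.0235,0,0,0,0],[-0.09,-0.0384,0,0,0,0],[-0.128,-0.0546,0,0,0,0],[-0.165,-0.0704,0,0,0,0]]]' 1.0
python3 shift.py '[[[-0.037,-0.0158,0,0,0,0],[-0.074,-0.0316,0,0,0,0],[-0.111,-0.0474,0,0,0,0],[-0.148,-0.0632,0,0,0,0],[-0.185,-0.079,0,0,0,0]]]'
python3 shift.py '[[[-0.037,-0.0158,0,0,0,0],[-0.07,-0.03,0,0,0,0],[-0.09,-0.0395,0,0,0,0],[-0.0966,-0.041,0,0,0,0]]]'
python3 shift.py '[[[0,0,0,0,0,0.12],[0,0,0,0,0,0.24],[0,0,0,0,0,0.36],[0,0,0,0,0,0.48],[0,0,0,0,0,0.6]]]'
python3 shift.py '[[[0,0,0,0,0,0.12],[0,0,0,0,0,0.24],[0,0,0,0,0,0.36],[0,0,0,0,0,0.48],[0,0,0,0,0,0.6]]]'
python3 shift.py '[[[0,0,0,0,0,0.12],[0,0,0,0,0,0.24],[0,0,0,0,0,0.24],[0,0,0,0,0,0.24]]]'
python3 -c "
from h import *
to(.431,-.0975,-.0195,-2.811)"
```

```text
t: 11.87
tool_pos: [0.4865, 0.1991, 0.101]
eef_rot: [-0.001, 0.632, 0.775, -0.001]
force: [1.2, -0.2, -0.8]
opening: 0.995
gripper_force: 0.0
t: 12.28
tool_pos: [0.4463, 0.0023, 0.1014]
eef_rot: [-0.001, 0.632, 0.775, -0.001]
force: [0.1, 0.2, 0.4]
opening: 0.999
gripper_force: 0.0
t: 12.62
tool_pos: [0.4258, -0.1018, 0.1015]
eef_rot: [-0.001, 0.634, 0.774, -0.001]
force: [-0.1, 0.0, 0.1]
opening: 1.002
gripper_force: 0.0
t: 13.03
tool_pos: [0.4268, -0.098, 0.1016]
eef_rot: [-0.001, 0.835, 0.551, -0.0]
force: [-0.4, 0.6, -0.5]
opening: 1.0
gripper_force: 0.0
t: 13.45
tool_pos: [0.4269, -0.0978, 0.1016]
eef_rot: [-0.001, 0.96, 0.28, -0.001]
force: [1.3, -0.5, 0.1]
opening: 1.001
gripper_force: 0.0
t: 13.78
tool_pos: [0.4271, -0.0983, 0.102]
eef_rot: [-0.001, 0.986, 0.168, -0.001]
force: [0.1, -0.3, 0.2]
opening: 1.0
gripper_force: 0.0
shift [0.0041 0.0008 0.1215] rz 0.006 j6 0.75 tilt [-0.002  0.001 -1.   ]
```

```bash

python3 shift.py '[[[0.004,0.001,0.03,0,0,0],[0.004,0.001,0.065,0,0,0],[0.004,0.001,0.095,0,0,0],[0.004,0.001,0.115,0,0,0],[0.004,0.001,0.1215,0,0,0]]]'
python3 shift.py '[[[0,0,0,0,0,0],[0,0,0,0,0,0],[0,0,0,0,0,0],[0,0,0,0,0,0],[0,0,0,0,0,0]]]' 0 40
python3 shift.py '[[[0,0,0,0,0,0],[0,0,0,0,0,0],[0,0,0,0,0,0],[0,0,0,0,0,0],[0,0,0,0,0,0]]]' - 60
python3 shift.py '[[[0,0,-0.01,0,0,0],[0,0,-0.03,0,0,0],[0,0,-0.06,0,0,0],[0,0,-0.09,0,0,0],[0,0,-0.12,0,0,0]]]'
python3 shift.py '[[[0,0,0,0,0,0],[0,0,0,0,0,0]]]'
python3 -c "
from h import *
to(.667,-.012,.1)"
```

```text
t: 14.2
tool_pos: [0.4291, -0.0972, -0.0218]
eef_rot: [-0.002, 0.986, 0.167, -0.003]
force: [0.3, 0.1, -1.4]
opening: 1.001
gripper_force: 0.0
t: 14.62
tool_pos: [0.4329, -0.0993, -0.0173]
eef_rot: [0.001, 0.986, 0.166, 0.001]
force: [-0.2, 1.6, 6.8]
opening: 0.548
gripper_force: 42.0
t: 15.03
tool_pos: [0.4329, -0.0993, -0.0172]
eef_rot: [0.001, 0.986, 0.166, 0.001]
force: [-0.1, 1.6, 8.6]
opening: 0.543
gripper_force: 60.5
t: 15.45
tool_pos: [0.4312, -0.0987, 0.1028]
eef_rot: [0.0, 0.986, 0.166, -0.0]
force: [0.5, -0.5, -2.9]
opening: 0.544
gripper_force: 63.2
t: 15.62
tool_pos: [0.433, -0.0995, 0.1032]
eef_rot: [0.002, 0.986, 0.166, 0.002]
force: [-0.9, -0.8, -3.8]
opening: 0.545
gripper_force: 63.3
shift [ 0.2497 -0.0063  0.004 ] rz 0 j6 0.76 tilt [ 0.005 -0.002 -1.   ]
```

```bash

python3 shift.py '[[[0.02,0,0,0,0,0],[0.055,-0.001,0,0,0,0],[0.09,-0.002,0,0,0,0],[0.125,-0.003,0,0,0,0],[0.16,-0.004,0,0,0,0]]]'
python3 shift.py '[[[0.035,-0.001,0,0,0,0],[0.065,-0.002,0,0,0,0],[0.085,-0.002,0.01,0,0,0],[0.09,-0.002,0.03,0,0,0],[0.09,-0.002,0.05,0,0,0]]]'
python3 shift.py '[[[0,0,0.02,0,0,0],[0,0,0.04,0,0,0],[0,0,0.05,0,0,0],[0,0,0.053,0,0,0],[0,0,0.053,0,0,0]]]'
python3 -c "
from h import *
to(.667,-.012,-.013)"
```

```text
t: 16.03
tool_pos: [0.5816, -0.0418, 0.0991]
eef_rot: [-0.001, 0.986, 0.166, -0.002]
force: [1.3, -0.9, -2.2]
opening: 0.54
gripper_force: 63.3
t: 16.45
tool_pos: [0.6671, -0.0105, 0.0486]
eef_rot: [-0.0, 0.986, 0.166, -0.0]
force: [-0.7, -0.3, -3.4]
opening: 0.541
gripper_force: 63.3
t: 16.87
tool_pos: [0.6646, -0.0114, -0.0037]
eef_rot: [-0.001, 0.986, 0.166, -0.002]
force: [-0.4, 0.0, -2.4]
opening: 0.541
gripper_force: 63.2
shift [0.0021 0.0014 0.0093] rz 0 j6 1.05 tilt [-0.004  0.001 -1.   ]
```

```bash

python3 shift.py '[[[0,0,0.002,0,0,0],[0,0,0.004,0,0,0],[0,0,0.005,0,0,0],[0,0,0.005,0,0,0]]]'
python3 shift.py '[[[0,0,0.001,0,0,0],[0,0,0.002,0,0,0],[0,0,0.002,0,0,0]]]'
python3 shift.py '[[[0,0,0.001,0,0,0],[0,0,0.0015,0,0,0],[0,0,0.0015,0,0,0]]]'
```

```text
t: 17.2
tool_pos: [0.6665, -0.0117, -0.006]
eef_rot: [0.0, 0.986, 0.166, 0.001]
force: [0.4, 0.3, -2.5]
opening: 0.545
gripper_force: 63.2
t: 17.45
tool_pos: [0.666, -0.0115, -0.0087]
eef_rot: [0.0, 0.986, 0.166, 0.0]
force: [-0.4, 0.5, -2.8]
opening: 0.543
gripper_force: 63.2
t: 17.7
tool_pos: [0.6659, -0.0115, -0.0104]
eef_rot: [-0.0, 0.986, 0.166, -0.0]
force: [0.1, 0.4, -2.2]
opening: 0.543
gripper_force: 63.2
```

```bash

python3 shift.py '[[[0,0,0.001,0,0,0],[0,0,0.0015,0,0,0],[0,0,0.0015,0,0,0]]]'
python3 shift.py '[[[0,0,0.0007,0,0,0],[0,0,0.0015,0,0,0],[0,0,0.0015,0,0,0]]]'
```

```text
t: 17.95
tool_pos: [0.6659, -0.0115, -0.0119]
eef_rot: [-0.0, 0.986, 0.166, -0.0]
force: [-0.4, -0.3, -1.7]
opening: 0.54
gripper_force: 63.2
t: 18.2
tool_pos: [0.6661, -0.0115, -0.013]
eef_rot: [0.0, 0.986, 0.166, 0.0]
force: [-0.5, -0.3, 0.3]
opening: 0.54
gripper_force: 63.4
```

```bash

python3 shift.py '[[[0,0,0.0005,0,0,0],[0,0,0.0008,0,0,0],[0,0,0.0008,0,0,0]]]'
python3 shift.py '[[[0,0,0,0,0,0],[0,0,0,0,0,0],[0,0,0,0,0,0],[0,0,0,0,0,0],[0,0,0,0,0,0]]]' 0.75
python3 shift.py '[[[0,0,-0.01,0,0,0],[0,0,-0.04,0,0,0],[0,0,-0.075,0,0,0],[0,0,-0.11,0,0,0],[0,0,-0.115,0,0,0]]]'
python3 - <<'E'
from h import *
c=cam.camera("top"); 
print(*lock(c,(412,150),"green"))
to(.6268,-.2097,.1,-.53)
c=cam.camera("scene"); cv2.imwrite("pics/b.png",cv2.resize(c["pixels"][80:320,80:500,::-1],None,fx=1.9,fy=1.9))
E
```

```text
t: 18.45
tool_pos: [0.6662, -0.0115, -0.0131]
eef_rot: [0.0, 0.986, 0.166, 0.0]
force: [-2.7, 0.3, 3.9]
opening: 0.544
gripper_force: 64.1
t: 18.87
tool_pos: [0.6661, -0.0116, -0.0142]
eef_rot: [-0.0, 0.986, 0.166, -0.0]
force: [0.0, -0.1, 0.3]
opening: 0.749
gripper_force: 0.0
t: 19.28
tool_pos: [0.6703, -0.0122, 0.1093]
eef_rot: [0.002, 0.986, 0.166, 0.006]
force: [2.0, -0.3, 0.8]
opening: 0.751
gripper_force: 0.0
[ 0.62730457 -0.21029257] (50.42131042480469, 45.78630065917969) -0.5017661809818292 -0.5277894421822222
shift [-0.1052  0.1726  0.0077] rz 0.863 j6 1.05 tilt [ 0.011 -0.002 -1.   ]
```

View pics/b.png

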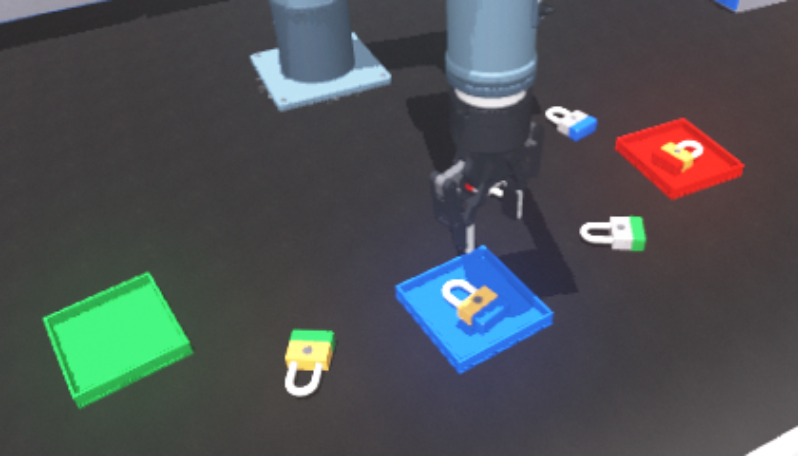

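Brass blue lies in the blue tray, at (472,302). Now green.

```bash

python3 shift.py '[[[-0.012,0.02,0,0,0,0],[-0.03,0.05,0,0,0,0],[-0.05,0.082,0,0,0,0],[-0.07,0.115,0,0,0,0],[-0.09,0.147,0,0,0,0]]]' 1.0
python3 shift.py '[[[-0.013,0.022,0,0,0,0],[-0.015,0.0256,0,0,0,0],[-0.015,0.0256,0,0,0,0]]]'
python3 shift.py '[[[0,0,0,0,0,0.12],[0,0,0,0,0,0.24],[0,0,0,0,0,0.36],[0,0,0,0,0,0.48],[0,0,0,0,0,0.6]]]'
python3 shift.py '[[[0,0,0,0,0,0.12],[0,0,0,0,0,0.24],[0,0,0,0,0,0.25],[0,0,0,0,0,0.25]]]'
python3 -c "
from h import *
to(.627,-.21,-.0165,-.515)"
```

```text
t: 19.8
tool_pos: [0.6274, -0.1807, 0.0992]
eef_rot: [-0.001, 0.986, 0.166, -0.001]
force: [0.5, -0.1, -1.0]
opening: 1.001
gripper_force: 0.0
t: 20.05
tool_pos: [0.6217, -0.2107, 0.0993]
eef_rot: [-0.001, 0.986, 0.164, -0.001]
force: [-0.1, -0.6, 0.2]
opening: 0.997
gripper_force: 0.0
t: 20.47
tool_pos: [0.623, -0.2065, 0.0999]
eef_rot: [-0.001, 0.991, -0.135, -0.001]
force: [-0.2, 0.2, -0.0]
opening: 0.998
gripper_force: 0.0
t: 20.8
tool_pos: [0.6231, -0.2071, 0.1002]
eef_rot: [-0.0, 0.967, -0.254, -0.001]
force: [-0.2, 0.2, -0.8]
opening: 1.003
gripper_force: 0.0
shift [0.005  0.0006 0.1167] rz 0.002 j6 1.59 tilt [-0.001  0.001 -1.   ]
```

```bash

python3 shift.py '[[[0.005,0.0006,0.03,0,0,0],[0.005,0.0006,0.065,0,0,0],[0.005,0.0006,0.095,0,0,0],[0.005,0.0006,0.112,0,0,0],[0.005,0.0006,0.1165,0,0,0]]]'
python3 shift.py '[[[0,0,0,0,0,0],[0,0,0,0,0,0],[0,0,0,0,0,0],[0,0,0,0,0,0],[0,0,0,0,0,0]]]' 0 40
python3 shift.py '[[[0,0,0,0,0,0],[0,0,0,0,0,0],[0,0,0,0,0,0],[0,0,0,0,0,0],[0,0,0,0,0,0]]]' - 60
python3 shift.py '[[[0,0,-0.01,0,0,0],[0,0,-0.03,0,0,0],[0,0,-0.06,0,0,0],[0,0,-0.09,0,0,0],[0,0,-0.12,0,0,0]]]'
python3 shift.py '[[[0,0,0,0,0,0],[0,0,0,0,0,0]]]'
python3 -c "
from h import *
to(.488,-.399,.1)"
```

```text
t: 21.22
tool_pos: [0.6243, -0.2095, -0.0201]
eef_rot: [-0.001, 0.967, -0.254, -0.004]
force: [-0.4, 0.6, 0.1]
opening: 1.003
gripper_force: 0.0
t: 21.63
tool_pos: [0.6289, -0.2126, -0.0132]
eef_rot: [0.0, 0.967, -0.255, 0.002]
force: [0.0, 0.8, 4.3]
opening: 0.542
gripper_force: 42.1
t: 22.05
tool_pos: [0.6289, -0.2126, -0.013]
eef_rot: [0.0, 0.967, -0.256, 0.002]
force: [0.2, 1.1, 7.1]
opening: 0.539
gripper_force: 60.8
t: 22.47
tool_pos: [0.6264, -0.2117, 0.1058]
eef_rot: [-0.0, 0.967, -0.256, -0.001]
force: [0.6, -0.3, -2.5]
opening: 0.541
gripper_force: 62.6
t: 22.63
tool_pos: [0.6284, -0.2127, 0.1073]
eef_rot: [0.001, 0.967, -0.256, 0.002]
force: [0.1, 0.1, -2.8]
opening: 0.536
gripper_force: 62.6
shift [-0.03    0.2314  0.0071] rz 0 j6 1.59 tilt [ 0.004 -0.002 -1.   ]
```

```bash

python3 shift.py '[[[-0.003,0.02,0,0,0,0],[-0.007,0.055,0,0,0,0],[-0.012,0.09,0,0,0,0],[-0.017,0.13,0,0,0,0],[-0.022,0.17,0,0,0,0]]]'
python3 shift.py '[[[-0.004,0.032,0,0,0,0],[-0.007,0.055,0,0,0,0],[-0.008,0.0614,0.01,0,0,0],[-0.008,0.0614,0.03,0,0,0],[-0.008,0.0614,0.05,0,0,0]]]'
python3 shift.py '[[[0,0,0.02,0,0,0],[0,0,0.04,0,0,0],[0,0,0.05,0,0,0],[0,0,0.053,0,0,0],[0,0,0.053,0,0,0]]]'
python3 shift.py '[[[0,0,0.001,0,0,0],[0,0,0.002,0,0,0],[0,0,0.002,0,0,0]]]'
python3 -c "
from h import *
to(.488,-.399,-.012)"
```

```text
t: 23.05
tool_pos: [0.5218, -0.3484, 0.1022]
eef_rot: [-0.001, 0.967, -0.255, -0.002]
force: [1.3, -0.7, -3.6]
opening: 0.536
gripper_force: 62.6
t: 23.47
tool_pos: [0.4857, -0.3982, 0.0526]
eef_rot: [-0.001, 0.967, -0.257, -0.0]
force: [0.6, 0.5, -3.1]
opening: 0.537
gripper_force: 62.6
t: 23.88
tool_pos: [0.4861, -0.3969, -0.0003]
eef_rot: [-0.001, 0.967, -0.256, -0.001]
force: [-0.5, 0.4, -2.3]
opening: 0.536
gripper_force: 62.6
t: 24.13
tool_pos: [0.4874, -0.3988, 0.0005]
eef_rot: [0.001, 0.967, -0.256, 0.001]
force: [-0.4, 0.0, -2.3]
opening: 0.536
gripper_force: 62.6
shift [ 0.0006 -0.0001  0.0125] rz 0 j6 1.23 tilt [ 0.001 -0.002 -1.   ]
```

```bash

python3 shift.py '[[[0,0,0.002,0,0,0],[0,0,0.004,0,0,0],[0,0,0.006,0,0,0],[0,0,0.007,0,0,0],[0,0,0.007,0,0,0]]]'
python3 shift.py '[[[0,0,0.001,0,0,0],[0,0,0.002,0,0,0],[0,0,0.002,0,0,0]]]'
python3 shift.py '[[[0,0,0.001,0,0,0],[0,0,0.0015,0,0,0],[0,0,0.0015,0,0,0]]]'
```

```text
t: 24.55
tool_pos: [0.4865, -0.398, -0.0079]
eef_rot: [-0.0, 0.967, -0.256, -0.0]
force: [-0.2, 0.6, -2.6]
opening: 0.534
gripper_force: 62.6
t: 24.8
tool_pos: [0.4867, -0.3983, -0.009]
eef_rot: [0.0, 0.967, -0.256, 0.0]
force: [-2.5, 1.4, 1.3]
opening: 0.536
gripper_force: 63.1
t: 25.05
tool_pos: [0.4868, -0.3984, -0.009]
eef_rot: [0.0, 0.967, -0.256, 0.0]
force: [-4.7, 3.8, 11.8]
opening: 0.534
gripper_force: 64.2
```

```bash

python3 shift.py '[[[0,0,-0.0008,0,0,0],[0,0,-0.001,0,0,0]]]'
python3 shift.py '[[[0,0,0,0,0,0],[0,0,0,0,0,0],[0,0,0,0,0,0],[0,0,0,0,0,0],[0,0,0,0,0,0]]]' 0.75
python3 shift.py '[[[0,0,-0.01,0,0,0],[0,0,-0.04,0,0,0],[0,0,-0.08,0,0,0],[0,0,-0.12,0,0,0],[0,0,-0.16,0,0,0]]]'
python3 shift.py '[[[-0.02,0,0,0,0,0],[-0.05,0,0,0,0,0],[-0.08,0,0,0,0,0],[-0.1,0,0,0,0,0],[-0.1,0,0,0,0,0]]]'
python3 - <<'E'
from h import *
c=cam.camera("scene"); a=cv2.resize(c["pixels"][100:310,90:490,::-1],None,fx=1.45,fy=1.45)
c=cam.camera("top"); b=cv2.resize(c["pixels"][90:290,120:540,::-1],(580,276))
cv2.imwrite("pics/f.png",np.vstack([a,b]))
E
```

```text
t: 25.22
tool_pos: [0.4868, -0.3984, -0.009]
eef_rot: [0.0, 0.967, -0.256, 0.0]
force: [-2.9, 1.9, 6.4]
opening: 0.536
gripper_force: 63.5
t: 25.63
tool_pos: [0.4868, -0.3983, -0.0103]
eef_rot: [-0.0, 0.967, -0.256, -0.0]
force: [0.8, 1.0, -1.1]
opening: 0.748
gripper_force: 0.0
t: 26.05
tool_pos: [0.4865, -0.398, 0.1522]
eef_rot: [-0.0, 0.967, -0.256, -0.0]
force: [0.3, -0.8, -0.9]
opening: 0.753
gripper_force: 0.0
t: 26.47
tool_pos: [0.3969, -0.3463, 0.1507]
eef_rot: [-0.0, 0.967, -0.256, -0.001]
force: [-0.7, 1.1, 0.5]
opening: 0.752
gripper_force: 0.0
```

View pics/f.png

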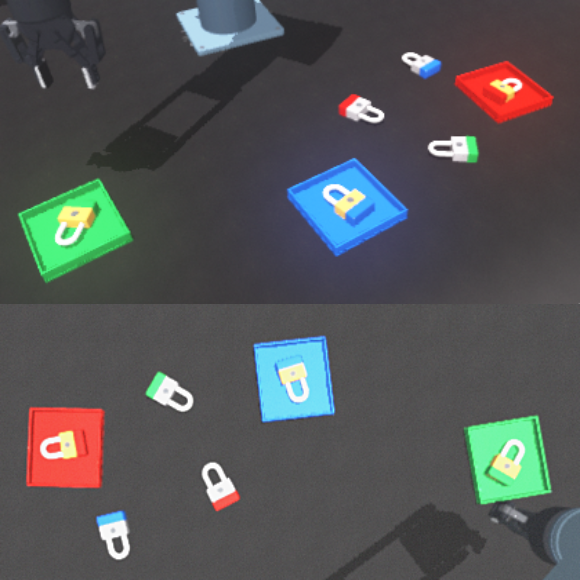

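The final views show all three brass locks flat inside their trays: red at (62,445), blue at (293,378) and green at (508,460). The steel locks haven't moved and the arm is clear.

```bash
python3 -c "
from station import ctrl, cam, status
print(ctrl.sign_off())"
```

```text
the job is handed in; nothing more can be done
None
```

I handed the job in at about 26.5 s: the last pictures show each brass padlock flat, same side up, in the tray of its colour and the steel ones where they started; the sign-off returned no verdict.

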